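Load the check pan with the mill's ball charge

ROBOT

A 6-joint arm with a two-finger parallel gripper is mounted at the origin on the work surface. World frame = base frame: x ahead of the robot, y to its left, z up, the work surface at z = 0. Lengths are in m, angles in rad, forces in N, time in s.
With the tool pointing down it reaches from about 0.3 to 0.875 m from the base axis. Payload 6.4 kg.
Tool frame: the origin (TCP) lies midway between the tips of the shut fingers; the grasp point (between the pads) lies 19 mm behind it; z points along the fingers, y is the line along which they close (so a half turn about z gives the same grasp; the last joint's range is limited). The gripper opens to 85 mm and grips with 20 to 120 N. Pads are 22 mm wide; open, the fingers measure 114 mm over their backs; the gripper's body (76 mm by 85 mm) begins 54 mm behind the grasp point. The pads swing forward as they close: fully open they stand 13 mm farther back than shut.
Start: joints at [1.116, 0.181, 1.607, -0, 1.354, -0.206], TCP at [0.142, 0.557, 0.231] pointing down, gripper open.
Joint ranges: [-2.99, 2.99], [-0.89, 2.07], [0.3, 2.58], [-1.14, 4.28], [0, 2.63], [-3.12, 3.12]. Speed limits (rad/s): [2.57, 2.57, 3.01, 3.14, 3.14, 3.14].

INTERFACE

Orientations are given as a unit quaternion [w, x, y, z].
In Python, from bench import sensors, vision, ctrl gives the robot as it stands.
- The arm moves only by the tool carry_out, never from a script. Its argument "deltas" is text: rows parted by semicolons, each of 7 numbers parted by spaces: the shift along the tool's x, y, z in mm, then the turn, a rotation vector about the tool's x, y, z in rad, then the closure, from 0 (fully open) to 1 (shut). In form: tx ty tz ax ay az claw; .... A call has 1 to 12 rows; each row is the pose to reach, as a shift and turn from the pose commanded when the call began, along the tool's axes at that moment; what a row does not reach only later rows make up. A row lasts 1/8 s, in which the tool goes at most 62.5 mm and 10.7 degrees, less where a joint would pass 70% of its speed; a pose out of reach is approached as far as the arm can. A call with a gripper value outside its range is refused whole. The fingers move at their own pace and stop on an object; the grip force is fixed at half the most. Time passes only in rows, so rows that repeat a pose let the fingers close. It gives the time, the measured TCP pose, the force, the opening and the grip force at its end, in the units of the state.
- sensors.get_obs(): the state, without advancing time (a new reading comes with each control period).
- vision.camera(name): name is "scene" or "top"; returns the picture (420x560x3 uint8, blue, green, red); there is no depth.
- vision.camera_model(name): a dict with "K" (3x3 intrinsics, pixels), "k1" (the pictures are not rectified: a ray, as slopes to the right and down, at radius r is drawn at 1 + k1 r^2 times it, then the intrinsics apply), "extrinsics" (4x4, takes a point from world to camera coordinates). Camera axes: x right, y down, z forward; pixel columns grow to the right and rows downward; lengths in m; the calibration is good to about 2 mm. A picture is of the moment at which its call begins. camera_model takes no time and is no camera call.
- ctrl.hand_in(): hands the job in; it is judged then, once.
The state is a dict: "time_s": time; "q": joint angles; "dq": joint speeds; "joint_efforts": joint torques, N m; "eef_pos": TCP position; "eef_rot": TCP orientation; "wrist_force": force on the tool from outside, world axes, zero at the start; "torque": the same for the moment, N m; "opening": opening from 0.0 (shut) to 1.0 (fully open); "grasp_force": force on a finger pad.
Only numpy, scipy, OpenCV 4.12 (cv2) and the standard library are available. Lean on these libraries where they do the work, as an engineer would, in place of code of your own. Each camera call takes 0.05 s, during which the arm holds its last target. There are 200 camera calls.

TASK

Pick up the steel pouring tray that holds the three grinding balls and tip it over the spring-hung check pan so that all three balls roll in and their weight brings the pan down onto its stop. Then stand the emptied tray back upright on the bench, clear of the pan's stand. Leave the empty dish where it is.

Things in the scene. Friction and masses are not known exactly. Their poses are not given: they have to be found in the camera images.
- scoop: Steel tray, in mm 120(x) x 87(y) x 50 high (back wall 24), 0.3 kg; three loose 25 mm dark balls along its back. Origin: centre of underside, z up. Its -x end is an open spout (starts facing robot): lip at x -60, z 30. Floor ramps up 18 deg to the lip: balls stay in when level, leave when -x end is tipped down 45-50 deg. Handle: flat bar along y, 16 thick(x), 24 high, 84 long, centre x +15, z 120.
- pan_in (a point): Inner floor centre of a round aluminium pan, 154 mm inside the rim; rim 46 mm above this point. Empty: point 79, rim 125 mm above bench, z up. Open above. Fixed dark stand: horseshoe foot of 115 mm radius round the pan's axis; upright rod 220 mm tall with coil spring and 28 mm top collar, 118 mm from the pan's centre along this point's +y (side away from the trays). Place and yaw vary.
- pan (a joint): Downward travel of the pan (m): 0 = empty, at the top; 0.025 = resting on the rubber-topped stop post under it. The spring lets the three balls (65 g each) bring it fully down onto the stop; two balls leave it hanging about 6 mm short.
- dish: Empty closed dish of the same steel, 105(x) x 87(y) x 35 mm, four walls, with a similar but lower bar handle (bar centre 85 mm up). Not to be used or moved; it and the tray swap places. Origin: centre of its underside. Also on the bench, farther off: a white lidded jar and a white bowl.
Not all that is in view belongs to the job. Leave any green or red look-alike of the scoop alone.

How it is judged:
On the way, in this order (a step that is already met when the one before it is completed fails the run):
1. the tray is tipped (more than about 11 degrees) above the pan (angle between scoop's own z axis and vertical above 0.2 rad and horizontal distance between scoop and pan_in below 0.18 m and height (world z) of scoop above 0.08 m), for 0.05 s.
2. the pan has come down onto its stop (value of joint pan above 0.0235 m), for 0.3 s.
At the end, for the whole second after the job is handed in: The pan rests on its stop (travel over 23.5 of 25 mm) under the three balls; the tray stands upright on the bench (underside within 10 mm of it, tilt under 8 degrees), at rest, its centre more than 150 mm from the pan's centre (value of joint pan above 0.0235 m and height (world z) of scoop below 0.01 m and angle between scoop's own z axis and vertical below 0.15 rad and linear speed of scoop below 0.03 m/s and horizontal distance between scoop and pan_in above 0.15 m); the robot touches nothing.
It fails at once if the empty dish is moved more than 30 mm (distance of dish from where it was at the start of the episode above 0.03 m).
It also fails if it takes over 64 s, if anything falls off the work surface, if the arm or the gripper's body presses on something with over 40 N, if the wrist force passes 120 N, or if a joint passes its speed limit or range.

## Working session

There is one attempt and no reset: what is moved stays moved. The work goes in short steps, Python scripts to look and compute and a tool call to move; the robot and the scene stay as the last step left them, time stands still between calls to the robot, and variables do not carry over. Pictures are saved under pics/ and viewed, at most 10 in all, crops included, and the job is handed in when it is done.

Besides the shell and the picture viewer there is one more tool, called after "Emit:" in YAML: its name, and indented under it one key for each argument. carry_out: Moves the arm, as the interface text tells. Its arguments: {"type":"object","properties":{"deltas":{"type":"string"}},"required":["deltas"]}

```bash
mkdir -p pics
cat > h.py <<'E'
import numpy as np, cv2
from bench import sensors, vision, ctrl
from scipy.spatial.transform import Rotation as R
def ray(n,u,v):
    m=vision.camera_model(n);K=np.array(m["K"]);E=np.array(m["extrinsics"])
    p=cv2.undistortPoints(np.array([[[u,v]]],float),K,np.array([m["k1"],0,0,0,0.]))[0,0]
    # fixed-point for r^2 handled by opencv
    d=E[:3,:3].T@np.array([p[0],p[1],1]);return -E[:3,:3].T@E[:3,3],d
def onz(n,u,v,z):
    o,d=ray(n,u,v);return o+d*(z-o[2])/d[2]
def proj(n,P):
    m=vision.camera_model(n);E=np.array(m["extrinsics"])
    return cv2.projectPoints(np.array(P,float).reshape(-1,1,3),cv2.Rodrigues(E[:3,:3])[0],E[:3,3],np.array(m["K"]),np.array([m["k1"],0,0,0,0.]))[0][:,0]
def shot(n,f):
    i=vision.camera(n);cv2.imwrite(f"pics/{f}.png",i);return i
E
python3 - <<'E'
from h import *
for n in("scene","top"):
    shot(n,n+"0"); print(vision.camera_model(n), ray(n,280,210))
print(sensors.get_obs())
E
```

```text
{'K': array([[419.24377504,   0.        , 273.62359703],
       [  0.        , 419.24377504, 213.06367567],
       [  0.        ,   0.        ,   1.        ]]), 'k1': 0.033000495965085246, 'extrinsics': array([[-0.65972573,  0.75142952,  0.01075346,  0.35256829],
       [ 0.63814609,  0.56770988, -0.52007217, -0.26521357],
       [-0.39690243, -0.33624272, -0.85405462,  1.32671377],
       [ 0.        ,  0.        ,  0.        ,  1.        ]])} (array([0.92841928, 0.33173198, 0.9913645 ]), array([-0.41159958, -0.32896268, -0.85009062]))
{'K': array([[458.10008344,   0.        , 276.78533634],
       [  0.        , 458.10008344, 205.05523234],
       [  0.        ,   0.        ,   1.        ]]), 'k1': 0.048860744921557675, 'extrinsics': array([[ 0.04794531, -0.99884831, -0.00181559, -0.0624778 ],
       [-0.97680052, -0.04650703, -0.20904028,  0.49439857],
       [ 0.2087151 ,  0.01179597, -0.97790534,  0.96729855],
       [ 0.        ,  0.        ,  0.        ,  1.        ]])} (array([ 0.28403449, -0.05082306,  1.0491622 ]), array([ 0.19850797,  0.00428473, -0.98017446]))
{'time_s': 0.1, 'q': array([ 1.11566718e+00,  1.81457483e-01,  1.60788528e+00, -2.56053022e-05,
        1.35383162e+00, -2.06305558e-01]), 'dq': array([-0.001024  ,  0.0007467 , -0.00107884,  0.00060877,  0.00014404,
       -0.00093295]), 'joint_efforts': array([-1.20319683e-04, -4.45875478e+01, -3.52238560e+01, -3.74088186e-04,
        4.12447873e-03, -3.08349092e-05]), 'eef_pos': array([0.14137323, 0.55683835, 0.23049045]), 'eef_rot': array([-2.44988703e-04,  1.24088312e-01,  9.92270863e-01, -7.52068847e-04]), 'wrist_force': array([ 0.26298474,  0.4452474 , -0.55082115]), 'torque': array([-0.02870607,  0.00093226, -0.03932796]), 'grasp_force': 0.0, 'opening': 1.0024695014825402}
```

View pics/scene0.png

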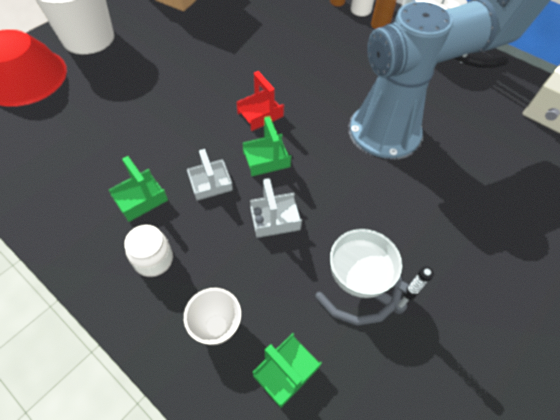

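View pics/top0.png

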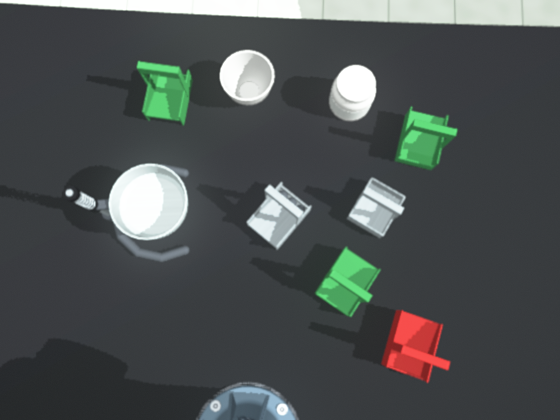

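The scene view shows the tray with balls at about (275,213), the pan at (366,263), the rod top at (426,274), and the dish at (210,178). In the top view they are at (280,212), (149,202), (70,193) and (376,207). The spout faces down-left in the top view.

Run:
```python
import cv2,numpy as np
a=cv2.imread('pics/top0.png')[170:260,235:315];b=cv2.imread('pics/scene0.png')[170:250,235:315]
f=lambda i:cv2.resize(i,None,fx=5,fy=5,interpolation=cv2.INTER_CUBIC)
a,b=f(a),f(b);c=np.zeros((450,800,3),np.uint8);c[:,:400]=a;c[:400,400:]=b
for k in range(0,800,50):cv2.line(c,(k,0),(k,6),(0,255,255),1);cv2.line(c,(0,k),(6,k),(0,255,255),1)
cv2.imwrite('pics/crop.png',c)
```

```text
(no output)
```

View pics/crop.png

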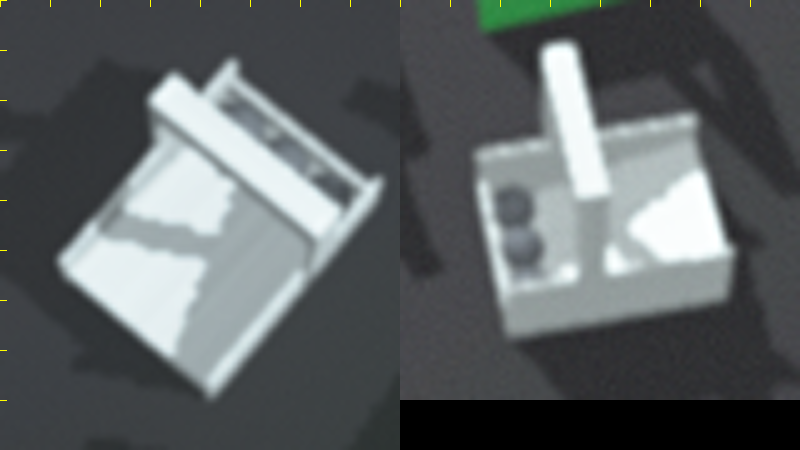

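The crop shows the handle's top face with corners in the left (top) view at (175,73), (340,205), (318,240), (152,98). In the right (scene) view they are (543,47), (576,42), (608,190), (578,196). The balls sit at the back, and the spout points down-left in the top view.

```bash
cat > m.py <<'E'
from h import *
T=[(175,73),(340,205),(318,240),(152,98)];S=[(543,47),(576,42),(608,190),(578,196)]
P=np.array([onz("top",u/5+235-.4,v/5+170-.4,.132) for u,v in T]);Q=np.array([onz("scene",(u-400)/5+235-.4,v/5+170-.4,.132) for u,v in S])
for X in(P,Q):print(X.round(4)[:,:2].tolist(),X.mean(0).round(4),[round(float(np.linalg.norm(X[i]-X[i-1])),4) for i in range(4)])
for X,(a,b) in((P,(0,1)),(Q,(1,2))):
    d=X[b]-X[a];print("ydir deg",np.degrees(np.arctan2(d[1],d[0])))
# lip corners, top
print([onz("top",u/5+234.6,v/5+169.6,.05).round(4)[:2].tolist() for u,v in((60,262),(210,395),(235,62),(380,182))])
for n,(c) in(("top",(149,202)),("scene",(366,263))):
    g=cv2.cvtColor(cv2.imread(f"pics/{n}0.png"),cv2.COLOR_BGR2GRAY)
    m=(g>105).astype(np.uint8);k,l,st,_=cv2.connectedComponentsWithStats(m)
    i=l[c[1],c[0]];print(n,st[i])
    ct=max(cv2.findContours((l==i).astype(np.uint8),0,1)[0],key=len)[:,0].astype(float)
    W=np.array([onz(n,u,v,.125)[:2] for u,v in ct])
    print("rim circ",cv2.minEnclosingCircle(W.astype(np.float32)), cv2.fitEllipse(W.astype(np.float32)))
print("rod",onz("top",70,193,.22),onz("scene",427,273,.22))
E
python3 m.py
```

```text
[[0.5231, -0.0228], [0.4707, -0.093], [0.4558, -0.0845], [0.512, -0.0139]] [ 0.4904 -0.0535  0.132 ] [0.0142, 0.0875, 0.0172, 0.0903]
[[0.4709, -0.0927], [0.4575, -0.0823], [0.5133, -0.0122], [0.5255, -0.0207]] [ 0.4918 -0.052   0.132 ] [0.0903, 0.017, 0.0896, 0.0149]
ydir deg -126.75247031929833
ydir deg 51.50121840940885
[[0.4558, 0.0261], [0.4001, -0.043], [0.5509, -0.0471], [0.4987, -0.1141]]
top [ 101  163   88   98 5629]
rim circ ((0.45580098032951355, 0.21037760376930237), 0.10921367257833481) ((0.4661848545074463, 0.2181246131658554), (0.16796819865703583, 0.20615117251873016), 119.14379119873047)
scene [ 329  228   74   70 4026]
rim circ ((0.48529279232025146, 0.22895970940589905), 0.08752814680337906) ((0.4838576316833496, 0.22878654301166534), (0.16223230957984924, 0.1722155064344406), 105.08592224121094)
rod [0.46557663 0.34130489 0.22      ] [0.47244373 0.34678713 0.22      ]
```

```bash
cat >> h.py <<'E'
def plan(p,yaw,tilt,claw,n):
    """pose: tool down, tool y at azimuth yaw(deg, = tray +x), then tipped by tilt deg spout-down; p = TCP"""
    o=sensors.get_obs();w=o["eef_rot"];R0=R.from_quat([w[1],w[2],w[3],w[0]])
    y=np.radians(yaw);Y=np.array([np.cos(y),np.sin(y),0]);Z=np.array([0,0,-1.]);M=R.from_matrix(np.c_[np.cross(Y,Z),Y,Z])
    ax=np.array([-Y[1],Y[0],0]);M=R.from_rotvec(-np.radians(tilt)*ax)*M
    d=R0.inv().apply(np.array(p)-o["eef_pos"])*1000;rv=(R0.inv()*M).as_rotvec()
    print(o["time_s"],o["eef_pos"].round(4),"total",d.round(1),rv.round(3),"step/%d"%n,(d/n).round(1),(rv/n).round(4),claw)
E
python3 - <<'E'
from h import *
plan([.491,-.053,.25],-37.5,0,0,12)
for n,pts in(("top",((109,202),(188,200),(149,165),(149,240))),("scene",((330,262),(402,262),(366,231),(366,297)))):
    print([onz(n,u,v,.125)[:2].round(3).tolist() for u,v in pts])
print(proj("top",[[.484,.229,.125],[.484,.229,.079]]))
E
```

```text
0.1 [0.1414 0.5568 0.2305] total [-489.  -505.   -18.9] [-1.000e-03  1.000e-03  1.976e+00] step/12 [-40.8 -42.1  -1.6] [-1.000e-04  1.000e-04  1.647e-01] 0
[[0.471, 0.305], [0.483, 0.144], [0.554, 0.232], [0.397, 0.215]]
[[0.538, 0.171], [0.43, 0.293], [0.418, 0.186], [0.553, 0.279]]
[[146.76557852 197.71021976]
 [152.73403868 202.49364864]]
```

Emit:
carry_out:
  deltas: "-40 -42 -4 0 0 0.165 0;-80 -84 -8 0 0 0.33 0;-122 -126 -12 0 0 0.494 0;-163 -168 -15 0 0 0.659 0;-204 -210 -18 0 0 0.823 0;-245 -253 -19 0 0 0.988 0;-286 -295 -19 0 0 1.153 0;-326 -337 -19 0 0 1.317 0;-367 -379 -19 0 0 1.482 0;-408 -421 -19 0 0 1.647 0;-449 -463 -19 0 0 1.812 0;-489 -505 -19 0 0 1.976 0"

```text
time_s: 1.6
eef_pos: [0.4917, -0.0544, 0.25]
eef_rot: [-0.0, 0.898, 0.44, -0.0]
wrist_force: [0.8, -0.1, 0.2]
opening: 0.992
grasp_force: 0.0
```

Emit:
carry_out:
  deltas: "0 0 0 0 0 0 0;0 0 0 0 0 0 0;0 0 0 0 0 0 0"

```text
time_s: 1.98
eef_pos: [0.4906, -0.0514, 0.2502]
eef_rot: [-0.0, 0.896, 0.443, -0.0]
wrist_force: [-0.7, -0.3, -0.6]
opening: 0.999
grasp_force: 0.0
```

Run:
```python
from h import *
plan([.491,-.053,.102],-37.5,0,0,6)
a=shot("top","top1");b=shot("scene","scene1")
c=np.hstack([cv2.resize(i,None,fx=4,fy=4,interpolation=2) for i in(a[150:280,235:335],b[140:270,225:325])]);cv2.imwrite("pics/c1.png",c)
print(sensors.get_obs()["q"].round(2))
```

```text
1.975 [ 0.4906 -0.0514  0.2502] total [ -1.1   1.4 148.2] [-0.    -0.     0.003] step/6 [-0.2  0.2 24.7] [-0.0001 -0.      0.0004] 0
[-0.35 -0.02  1.78  0.    1.38  0.31]
```

View pics/c1.png

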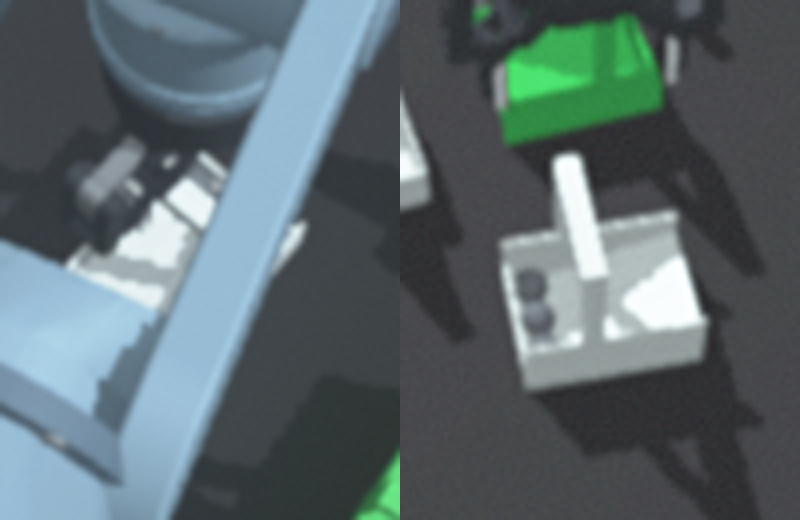

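The view is from above. The fingers (scene crop (500,85) and (672,60)) straddle the bar's line, and the tray with its balls is undisturbed. Descending now.

Emit:
carry_out:
  deltas: "-1 1 25 0 0 0.003 0;-1 1 50 0 0 0.003 0;-1 1 80 0 0 0.003 0;-1 1 105 0 0 0.003 0;-1 1 130 0 0 0.003 0;-1 1 142 0 0 0.003 0;-1 1 148 0 0 0.003 0;-1 1 148 0 0 0.003 0;-1 1 148 0 0 0.003 0.5;-1 1 148 0 0 0.003 0.7;-1 1 148 0 0 0.003 0.75;-1 1 148 0 0 0.003 0.8"

```text
time_s: 3.58
eef_pos: [0.4912, -0.0539, 0.1024]
eef_rot: [-0.0, 0.897, 0.441, -0.0]
wrist_force: [-1.8, 2.1, 2.5]
opening: 0.198
grasp_force: 1.4
```

Emit:
carry_out:
  deltas: "0 0 0 0 0 0 1;0 0 0 0 0 0 1;0 0 0 0 0 0 1;0 0 0 0 0 0 1"

```text
time_s: 4.08
eef_pos: [0.4912, -0.0537, 0.1023]
eef_rot: [-0.0, 0.897, 0.441, -0.0]
wrist_force: [-2.8, 3.3, 5.7]
opening: 0.178
grasp_force: 59.9
```

Emit:
carry_out:
  deltas: "0 0 -5 0 0 0 1;0 0 -15 0 0 0 1;0 0 -35 0 0 0 1;0 0 -60 0 0 0 1;0 0 -90 0 0 0 1;0 0 -120 0 0 0 1;0 0 -150 0 0 0 1;0 0 -175 0 0 0 1;0 0 -190 0 0 0 1;0 0 -198 0 0 0 1;0 0 -200 0 0 0 1;0 0 -200 0 0 0 1"

```text
time_s: 5.58
eef_pos: [0.491, -0.0538, 0.3014]
eef_rot: [-0.001, 0.897, 0.441, -0.001]
wrist_force: [-0.8, -0.7, -4.9]
opening: 0.176
grasp_force: 58.8
```

Run:
```python
from h import *
o=sensors.get_obs();print(o["wrist_force"],o["torque"],o["q"].round(2))
y=np.radians(-37.5);d=np.array([np.cos(y),np.sin(y),0])
g=np.array([.481,.227,0])+.014*d
print(g); plan(g+[0,0,.301],-37.5,0,1,12)
a=shot("scene","s2");cv2.imwrite("pics/c2.png",cv2.resize(a[100:320,180:450],None,fx=2.5,fy=2.5))
```

```text
[-0.77995676 -0.73444183 -4.94878996] [ 0.02780215  0.02934161 -0.00349773] [-0.35 -0.06  1.72 -0.    1.48  0.31]
[0.49210695 0.21847734 0.        ]
5.575 [ 0.491  -0.0538  0.3014] total [ 216.3 -165.4    0.6] [-0.001  0.    -0.003] step/12 [ 18.  -13.8   0. ] [-0.0001  0.     -0.0002] 1
```

View pics/c2.png

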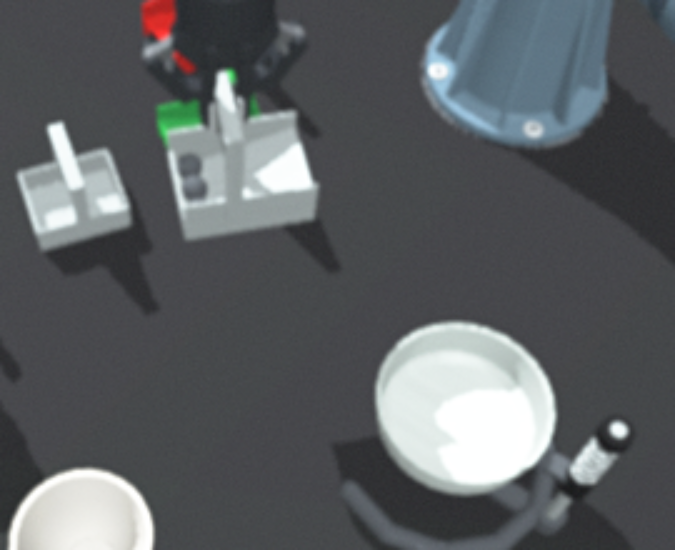

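The tray is held level with its balls at the back (crop (190,175)). The wrist reads 4.9 N, which fits the tray plus three balls. Carrying it over the pan.

Emit:
carry_out:
  deltas: "4 -3 0 0 0 0 1;13 -10 0 0 0 0 1;28 -21 0 0 0 0 1;48 -37 0 0 0 0 1;72 -55 0 0 0 0 1;98 -75 0 0 0 0 1;124 -95 0 0 0 0 1;150 -114 0 0 0 0 1;174 -133 0 0 0 0 1;195 -149 0 0 0 0 1;209 -160 0 0 0 0 1;216 -165 0 0 0 0 1"

```text
time_s: 7.12
eef_pos: [0.4922, 0.2192, 0.3022]
eef_rot: [-0.0, 0.897, 0.442, -0.0]
wrist_force: [-0.5, -0.6, -5.4]
opening: 0.175
grasp_force: 58.8
```

Run:
```python
from h import *
print(sensors.get_obs()["q"].round(2))
y=np.radians(-37.5);d=np.array([np.cos(y),np.sin(y),0])
g=np.array([.481,.227,0])+.014*d+[0,0,.280]
for t in(15,30,50):
    a=np.radians(t);tz=np.array([*(np.sin(a)*d[:2]),-np.cos(a)])
    plan(g+np.array([0,0,[.03,.02,0][(15,30,50).index(t)]])+.019*tz,-37.5,t,1,1)
```

```text
[0.2  0.05 1.61 0.   1.48 0.85]
7.125 [0.4922 0.2192 0.3022] total [-0.6  5.3 10.6] [-0.262  0.    -0.001] step/1 [-0.6  5.3 10.6] [-0.262   0.0003 -0.0009] 1
7.125 [0.4922 0.2192 0.3022] total [-0.6  9.9 18.7] [-0.524  0.    -0.001] step/1 [-0.6  9.9 18.7] [-5.238e-01  4.000e-04 -9.000e-04] 1
7.125 [0.4922 0.2192 0.3022] total [-0.6 14.9 34.4] [-0.873  0.001 -0.001] step/1 [-0.6 14.9 34.4] [-8.728e-01  6.000e-04 -8.000e-04] 1
```

Emit:
carry_out:
  deltas: "0 1 2 -0.03 0 0 1;0 3 5 -0.1 0 0 1;0 4 9 -0.18 0 0 1;0 5 11 -0.26 0 0 1;0 7 14 -0.35 0 0 1;0 8 16 -0.43 0 0 1;0 10 19 -0.52 0 0 1;0 11 22 -0.58 0 0 1;0 12 25 -0.63 0 0 1;0 13 28 -0.67 0 0 1;0 13 29 -0.7 0 0 1;0 13 29 -0.7 0 0 1"

```text
time_s: 8.62
eef_pos: [0.5026, 0.2096, 0.273]
eef_rot: [0.308, 0.843, 0.414, 0.151]
wrist_force: [-0.3, -0.3, -3.5]
opening: 0.18
grasp_force: 59.2
```

Run:
```python
from h import *
o=sensors.get_obs();print(o["q"].round(2),o["wrist_force"].round(1))
a=shot("scene","s3");b=shot("top","t3");cv2.imwrite("pics/c3.png",np.hstack([cv2.resize(i,None,fx=3,fy=3) for i in(a[180:340,300:430],b[120:280,60:190])]))
```

```text
[ 0.53 -0.01  1.88 -0.74  1.09  1.48] [-0.3 -0.3 -3.5]
```

View pics/c3.png

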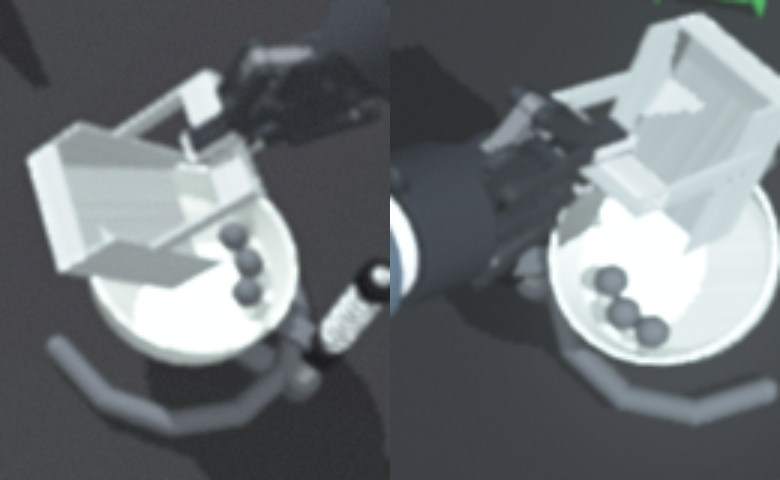

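All three balls lie in the pan in both views (crop left (240,262), right (625,308)), and the tray is empty. I'll lift and level it in place.

Run:
```python
from h import *
plan([.503,.21,.313],-37.5,40,1,4)
plan([.492,.219,.311],-37.5,0,1,12)
```

```text
8.725 [0.5031 0.2097 0.2737] total [  0.2  25.1 -30.2] [ 0.002  0.001 -0.003] step/4 [ 0.1  6.3 -7.6] [ 0.0004  0.0003 -0.0007] 1
8.725 [0.5031 0.2097 0.2737] total [  0.6  13.  -37.9] [ 0.7    0.    -0.003] step/12 [ 0.1  1.1 -3.2] [ 0.0583  0.     -0.0003] 1
```

Emit:
carry_out:
  deltas: "0 6 -8 0 0 0 1;0 14 -18 0 0 0 1;0 22 -27 0 0 0 1;0 24 -30 0.04 0 0 1;0 23 -31 0.12 0 0 1;0 21 -32 0.22 0 0 1;0 19 -33 0.33 0 0 1;0 17 -34 0.44 0 0 1;0 15 -36 0.55 0 0 1;0 14 -37 0.64 0 0 1;0 13 -38 0.69 0 0 1;0 13 -38 0.7 0 0 1"

```text
time_s: 10.22
eef_pos: [0.4923, 0.218, 0.3115]
eef_rot: [0.001, 0.898, 0.441, 0.0]
wrist_force: [0.1, 0.2, -2.9]
opening: 0.177
grasp_force: 59.1
```

Run:
```python
from h import *
plan([.491,-.053,.305],-37.5,0,1,12)
```

```text
10.225 [0.4923 0.218  0.3115] total [-215.3  164.7    6.7] [ 0.001 -0.    -0.003] step/12 [-17.9  13.7   0.6] [ 0.0001 -0.     -0.0003] 1
```

Emit:
carry_out:
  deltas: "-4 3 0 0 0 0 1;-13 10 0 0 0 0 1;-28 21 0 0 0 0 1;-48 37 0 0 0 0 1;-72 55 2 0 0 0 1;-98 75 4 0 0 0 1;-124 95 6 0 0 0 1;-150 114 7 0 0 0 1;-174 133 7 0 0 0 1;-195 149 7 0 0 0 1;-210 161 7 0 0 0 1;-215 165 7 0 0 0 1"

```text
time_s: 11.72
eef_pos: [0.4903, -0.0539, 0.3038]
eef_rot: [0.0, 0.898, 0.44, -0.0]
wrist_force: [0.2, 0.8, -2.6]
opening: 0.171
grasp_force: 59.1
```

Emit:
carry_out:
  deltas: "0 0 15 0 0 0 1;0 0 45 0 0 0 1;0 0 80 0 0 0 1;0 0 115 0 0 0 1;0 0 145 0 0 0 1;0 0 165 0 0 0 1;0 0 178 0 0 0 1;0 0 188 0 0 0 1;0 0 192 0 0 0 1;0 0 196 0 0 0 1;0 0 196 0 0 0 1;0 0 196 0 0 0 1"

```text
time_s: 13.22
eef_pos: [0.4911, -0.0524, 0.1082]
eef_rot: [0.0, 0.897, 0.441, 0.0]
wrist_force: [-0.2, 0.1, -3.0]
opening: 0.176
grasp_force: 59.0
```

Run:
```python
from h import *
print(sensors.get_obs()["eef_pos"],sensors.get_obs()["wrist_force"])
a=shot("scene","s4");cv2.imwrite("pics/c4.png",cv2.resize(a[150:330,200:440],None,fx=3,fy=3))
```

```text
[ 0.49108202 -0.05236104  0.10815598] [-0.23352926  0.05314146 -2.96494178]
```

View pics/c4.png

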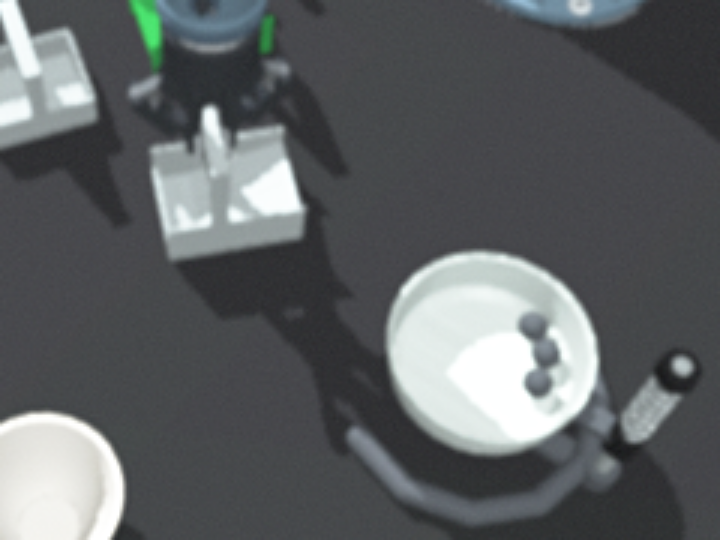

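The tray is level and just above the bench, and the three balls are in the pan at crop (540,355). Lowering the last 6 mm.

Emit:
carry_out:
  deltas: "0 0 2 0 0 0 1;0 0 4 0 0 0 1;0 0 5 0 0 0 1;0 0 6 0 0 0 1;0 0 6 0 0 0 1"

```text
time_s: 13.9
eef_pos: [0.4908, -0.0522, 0.1023]
eef_rot: [-0.0, 0.897, 0.441, -0.0]
wrist_force: [-3.6, 1.6, 5.1]
opening: 0.176
grasp_force: 60.3
```

Contact with the bench: the force rose to +5 N. Releasing gently, then retreating straight up.

Emit:
carry_out:
  deltas: "0 0 0 0 0 0 0.7;0 0 0 0 0 0 0.5;0 0 0 0 0 0 0.3;0 0 0 0 0 0 0;0 0 0 0 0 0 0;0 0 0 0 0 0 0;0 0 -10 0 0 0 0;0 0 -30 0 0 0 0;0 0 -70 0 0 0 0;0 0 -110 0 0 0 0;0 0 -150 0 0 0 0;0 0 -170 0 0 0 0"

```text
time_s: 15.4
eef_pos: [0.4917, -0.0525, 0.2753]
eef_rot: [0.002, 0.897, 0.441, 0.002]
wrist_force: [-0.0, 0.2, 0.2]
opening: 0.998
grasp_force: 0.0
```

Emit:
carry_out:
  deltas: "0 0 0 0 0 0 0;0 0 0 0 0 0 0;0 0 0 0 0 0 0;0 0 0 0 0 0 0"

```text
time_s: 15.9
eef_pos: [0.4903, -0.0521, 0.2708]
eef_rot: [-0.001, 0.897, 0.441, -0.001]
wrist_force: [-1.0, 0.7, -0.5]
opening: 0.998
grasp_force: 0.0
```

Run:
```python
from h import *
a=shot("scene","s5");cv2.imwrite("pics/c5.png",cv2.resize(a[120:330,180:440],None,fx=2.8,fy=2.8))
for f in("scene0","s5"):
    g=cv2.cvtColor(cv2.imread(f"pics/{f}.png"),6);l=cv2.connectedComponents((g>105).astype(np.uint8))[1]
    m=(l==l[255,345]).astype(np.uint8);print(f,cv2.boundingRect(m))
p=proj("scene",[[.481,.227,.125],[.481,.227,.100]]);print("expected drop px",(p[1]-p[0]).round(1))
```

```text
scene0 (329, 228, 74, 70)
s5 (328, 233, 74, 69)
expected drop px [-2.1  4.6]
```

View pics/c5.png

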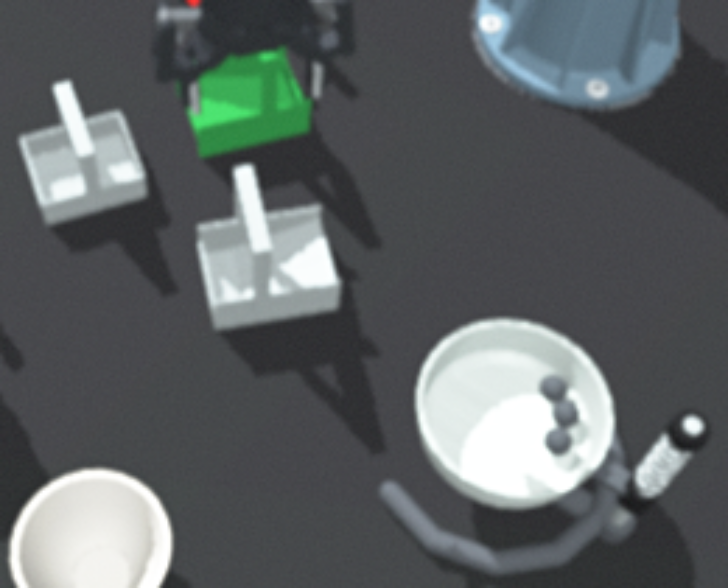

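The tray stands upright and clear at crop (265,270), the balls are in the pan at (558,412), and the dish is in its place. The rim has dropped about 5 px, which fits the full 25 mm of travel.

```bash
python3 -c "
from bench import ctrl;print(ctrl.hand_in())"
```

```text
the job is handed in; nothing more can be done
None
```

I handed the job in at about 16 s: all three balls are in the pan, its rim sits about 5 px lower (which fits full travel onto the stop), the emptied tray is upright where it started, and the dish was not moved; the hand-in gave no verdict.

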